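# Offer up the mould-box lid for its hinge pin

## Robot

A 6-joint arm with a two-finger parallel gripper is mounted at the origin on a cart in front of the work surface, level with it; the furniture and walls round the work are solid. World frame = base frame: x ahead of the robot, y to its left, z up, the work surface at z = 0. Lengths are in m, angles in degrees, forces in N, time in s.
With the tool pointing down it reaches from about 0.35 to 0.875 m from the base axis. Payload 4.2 kg.
Tool frame: the origin (TCP) lies at the very end of the fingers, on their centre line; the grasp point (between the pads) lies ctrl.tcp_to_grasp behind it (ctrl.tcp_to_grasp is the distance from the TCP to the grasp point, in m); x points along the fingers, z is the direction in which the jaws open and shut, and the axes are right-handed (so a half turn about x gives the same grasp; the last joint's range is limited). The gripper opens to 87 mm and grips with 3 to 60 N. Pads are 19 mm wide; open, the fingers measure 117 mm over their backs; the gripper's body (75 mm by 190 mm) begins 51 mm behind the grasp point.
Start: joints at [-54.454, 22.042, 0.453, 0, -68.411, -14.817], TCP at [0.221, -0.585, 0.223] pointing down, gripper open.
Joint ranges: [-179.83, 179.83], [-69.29, 118.12], [-61.27, 80.66], [-181.25, 117.63], [-171.15, -9.14], [-177.46, 177.46]. Speed limits (degrees/s): [159.86, 159.86, 180, 180, 180, 180].

## Interface

Orientations are given as [roll, pitch, yaw] about the fixed x, y, z axes, in that order (R = Rz(yaw) Ry(pitch) Rx(roll)).
In Python, from plant import ctrl, vision, order, spotter gives the robot as it stands.
- The arm moves only by the tool step_arm, never from a script. Its argument "motion" is text: rows parted by semicolons, each of 7 numbers parted by spaces: the turn, a rotation vector about the tool's x, y, z in rad, then the shift along the tool's x, y, z in cm, then the closure, from 0 (fully open) to 1 (shut). In form: rx ry rz dx dy dz gripper; .... A call has 1 to 10 rows; each row is the pose to reach, as a shift and turn from the pose commanded when the call began, along the tool's axes at that moment; what a row does not reach only later rows make up. A row lasts 1/10 s, in which the tool goes at most 50 mm and 8.59 degrees, less where a joint would pass 70% of its speed; a pose out of reach is approached as far as the arm can. A call with a gripper value outside its range is refused whole. The fingers move at their own pace and stop on an object; the grip force is fixed at half the most. Time passes only in rows, so rows that repeat a pose let the fingers close. It gives the time, the measured TCP pose, the force and the opening at its end, in the units of the state.
- ctrl.sense(): the state, without advancing time (a new reading comes with each control period).
- vision.read_camera(name): name is "side" or "top"; returns the picture (420x560x3 uint8, red, green, blue); there is no depth.
- vision.calibration(name): a dict with "fx", "fy", "cx", "cy" (pixels), "xyz" and "attitude" of the camera in the world. Camera axes: x right, y down, z forward; pixel columns grow to the right and rows downward; lengths in m; the calibration is good to about 2 mm. A picture is of the moment at which its call begins. calibration takes no time and is no camera call.
- order.job_done(): hands the job in, once; it reports no verdict.
Trained networks look in the newest picture that a camera, given by its name, has taken for a name from the list of things; names that differ only in an ending like _2 or _b are one class to them, and where a whole thing is asked for, a point or a joint stands for the part that bears it (a point fixed in the world has none). Each returns a list of dicts, best first, with "confidence" (0 to 1); they miss things now and then, are a little off and sometimes report something else, mostly with a low value. They report only what shows in the picture. A call takes as long as a camera call.
- spotter.recognise(camera, target): "position" ([x, y, z] in m, in world coordinates, good to about 4 mm: the middle of the surface that is visible of it).
- spotter.cut_out(camera, target): "region" (420x560 bool, what is visible of it).
- spotter.spot_point(camera, target): "position" ([x, y, z] in m, in world coordinates, good to about 4 mm: a listed point, or the origin of a listed thing).
The state is a dict: "t": time; "joints": joint angles; "qvel": joint speeds; "joint_torque": joint torques, N m; "eef_pos": TCP position; "eef_rot": TCP orientation; "force": force on the tool from outside, world axes, zero at the start; "wrist_torque": the same for the moment, N m; "gripper_width": finger opening in m.
Only numpy, scipy, OpenCV 4.12 (cv2) and the standard library are available. Lean on these libraries where they do the work, as an engineer would, in place of code of your own. Each camera call takes 0.05 s, during which the arm holds its last target.

## Task

Get the plywood mould box ready for hanging its lid: if the red-handled hinge pin still reaches into the gap between the box's two hinge barrels, first draw it back by its handle until the gap is clear. Then take the lid with one barrel in the middle of its hinge edge (the pale plywood one) out of the rack, hold it standing upright over the box's hinge, white face towards the box, with its barrel centred between the box's two so that the holes line up for the pin. Finish while still holding the lid there, hanging free in your grip and not resting on or leaning against the box; leave the other lid in the rack and the mixing cup and the clamp where they are.

Things in the scene. Friction and masses are not known exactly. Their poses are not given: they have to be found in the camera images.
- box_hinge (a point): point on the box's hinge axis, midway between its two steel barrels, 64 mm above the bench; x points from the hinge into the box (away from the robot), y along the hinge axis to the pin's handle, z up. Barrels 20 mm in diameter, 10 mm bore, at y -36 to -18 and +18 to +52 mm: the gap is 36 mm long, open from above and from the robot's side
- hinge_pin (a joint): how far the 8 mm steel hinge pin is drawn out along box_hinge's +y, in m: 0 = home (tip in the far barrel), 0.070 = fully drawn, at its stop. The tip lies at y = -28 mm plus this value, so the gap is clear above 0.046. Slides with about 1.5 N of friction and stays where it is left
- pin_handle (a point): centre of the upright red grip on the pin's bent end: cylinder 14 mm in diameter, 34 mm tall, from 12 to 46 mm above the hinge axis (this point: 29 mm). On the hinge line at y = +70 mm of box_hinge plus the joint value; moves with the pin; axes as box_hinge
- lid_one_centre (a point): centre of the panel of the wanted lid: pale plywood, 16 (x) x 120 (y) x 120 (z) mm, about 0.26 kg, upright in either slot of the rack; x points from the plywood face to the white inner face, y along its barrel, z up. Top edge 60 mm above, bottom edge 60 mm below; only the hinge leaf stands out
- lid_one_barrel (a point): centre of the wanted lid's single barrel (20 mm diameter, 10 mm bore, 31 mm long in y), on its bore axis: 74 mm below lid_one_centre and 8 mm to its +x; same axes. With the barrels in line the lid's bottom edge is 4 mm above the tops of the box's barrels and the panel is on the robot's side of the axis
- lid_two_centre (a point): centre of the panel of the other lid, brown wood, same size and make, in the rack's other slot; its leaf has two barrels. To be left alone
- lid_rack: fixed wooden rack, 136 (x) x 118 (y) mm, origin on the bench under its middle: two rails along x, 30 mm high, at y = +-50 mm, with 8 mm dowels up to 78 mm high that keep a lid upright in each of two slots at x = -35 and +35 mm, 1 mm play on either face. Lids lift straight up; open between the rails
- cup: clear mixing cup with cured resin, 68 mm wide, 85 mm tall, origin under its centre, stands loose behind the work; to be left alone
- clamp: small blue G clamp lying on the bench, 87 x 106 x 19 mm; to be left alone
- mould_box: fixed open-topped plywood box, 120 (x) x 120 (y) x 64 mm (rim level with the hinge axis); origin on the bench under its centre, axes as box_hinge, which lies at (-73, 0, 64) mm; the near wall's outer face is 13 mm behind the hinge axis

How it is judged:
By the outcome, as a careful person would: the job done as asked, in the order asked, and still so for the second after the job is handed in, while the arm keeps its last pose, push and grip.
It also fails if it takes over 51 s, if anything falls off the work surface, if the arm or the gripper's body presses on something with over 40 N, if the wrist force passes 120 N, or if a joint passes its speed limit or range.

## Working session

There is one attempt and no reset: what is moved stays moved. The work goes in short steps, Python scripts to look and compute and a tool call to move; the robot and the scene stay as the last step left them, time stands still between calls to the robot, and variables do not carry over. Pictures are saved under pics/ and viewed, and the job is handed in when it is done.

Besides the shell and the picture viewer there is one more tool, called as name(argument=value, ...), one argument or row to a line, values as JSON. step_arm: Moves the arm, as the interface text tells. Its arguments: {"type":"object","properties":{"motion":{"type":"string"}},"required":["motion"]}

```bash
ls; mkdir -p pics; python3 - <<'E'
from plant import ctrl, vision, order, spotter
import cv2
s=ctrl.sense(); print(s, ctrl.tcp_to_grasp)
for n in("side","top"):
    im=vision.read_camera(n); cv2.imwrite(f"pics/{n}0.png",im[:,:,::-1]); print(vision.calibration(n))
print(ctrl.sense()["t"])
E
```

```text
pics
{'t': 0.0, 'joints': array([-5.44533288e+01,  2.20927662e+01,  3.79958377e-01, -3.15766112e-02,
       -6.84118457e+01, -1.48168033e+01]), 'qvel': array([ 0.07085611, -0.08743898, -0.12937716, -0.03145974,  0.01008576,
       -0.03331686]), 'joint_torque': array([-4.16376224e-04, -3.90666497e+01,  1.87408555e+01,  4.21994850e+00,
        1.10186648e-02, -1.95059165e-04]), 'eef_pos': array([ 0.22104172, -0.58395546,  0.22143301]), 'eef_rot': array([  1.57396523,  89.87193804, 112.29218316]), 'force': array([-0.16636146,  0.14371384, -0.512191  ]), 'wrist_torque': array([-0.01265279,  0.01860278,  0.05940247]), 'gripper_width': 0.08713027353576319} 0.0187
{'fx': 447.76226867418325, 'fy': 447.76226867418325, 'cx': 275.4200135445287, 'cy': 208.68574152145646, 'xyz': array([0.20376156, 0.62668564, 0.64377517]), 'attitude': array([-130.33156881,   -0.78908587, -150.05702738])}
{'fx': 509.05722554395254, 'fy': 509.05722554395254, 'cx': 278.4247199334731, 'cy': 211.52449401672763, 'xyz': array([0.36122275, 0.05232402, 1.0832243 ]), 'attitude': array([-170.56548488,   -1.01388035,  -90.65000669])}
0.1
```

View pics/side0.png

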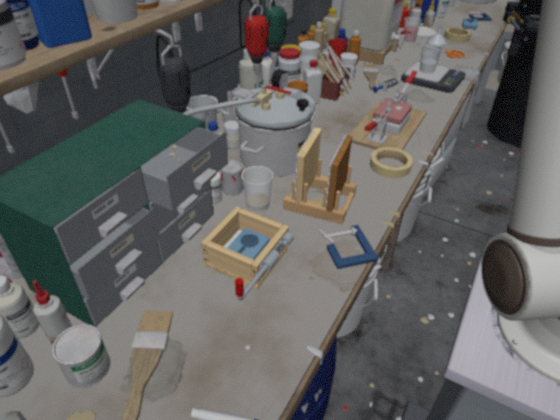

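View pics/top0.png

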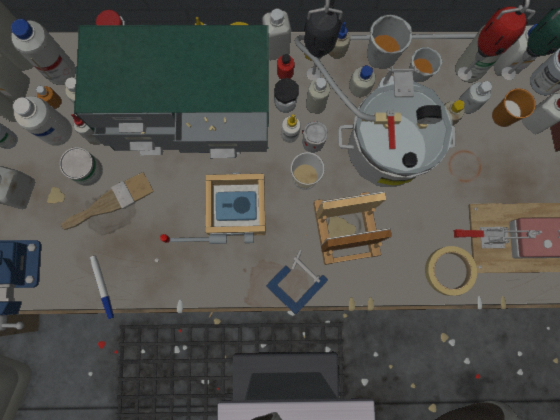

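Side view: box at about (245,245), red pin handle at (239,287), and the rack at (322,180) with the pale lid in the far slot and the brown one in the near slot. Top view: box at (235,203), handle at (165,238), rack at (350,228). I'll measure next.

```bash
cat > h.py <<'E'
from plant import ctrl, vision, order, spotter
import numpy as np, cv2
from scipy.spatial.transform import Rotation as R
def RR(a): return R.from_euler('xyz',a,degrees=True)
def proj(n,P):
    c=vision.calibration(n); p=RR(c['attitude']).inv().apply(np.atleast_2d(P)-c['xyz'])
    return np.c_[c['cx']+c['fx']*p[:,0]/p[:,2], c['cy']+c['fy']*p[:,1]/p[:,2]]
def ray(n,uv):
    c=vision.calibration(n); d=np.array([(uv[0]-c['cx'])/c['fx'],(uv[1]-c['cy'])/c['fy'],1])
    d=RR(c['attitude']).apply(d); return c['xyz'],d/np.linalg.norm(d)
def atz(n,uv,z):
    o,d=ray(n,uv); return o+d*(z-o[2])/d[2]
def tri(a,b):
    o1,d1=ray('side',a);o2,d2=ray('top',b)
    t=np.linalg.lstsq(np.c_[d1,-d2],o2-o1,rcond=None)[0]
    p,q=o1+t[0]*d1,o2+t[1]*d2
    return (p+q)/2,np.linalg.norm(p-q)
E
python3 - <<'E'
from h import *
np.set_printoptions(precision=4,suppress=True)
im={n:vision.read_camera(n) for n in("side","top")}
for t in["box_hinge","pin_handle","lid_one_centre","lid_one_barrel","lid_two_centre","lid_rack","mould_box","cup"]:
    for n in("side","top"):
        r=spotter.spot_point(n,t)
        print(t,n,[(np.round(x['position'],4),round(x['confidence'],2)) for x in r[:2]])
print(ctrl.sense()['t'])
def crop(n,x0,y0,x1,y1,k,f):
    c=im[n][y0:y1,x0:x1,::-1]; cv2.imwrite(f,cv2.resize(c,None,fx=k,fy=k,interpolation=cv2.INTER_CUBIC))
crop('top',150,160,400,280,3,'pics/t1.png')
crop('side',190,120,390,310,3,'pics/s1.png')
E
```

```text
box_hinge side [(array([ 0.4684, -0.1123,  0.0892]), 0.74), (array([0.4743, 0.1177, 0.0686]), 0.56)]
box_hinge top [(array([0.4835, 0.1207, 0.062 ]), 0.84)]
pin_handle side [(array([0.4748, 0.2518, 0.0915]), 0.94), (array([0.4746, 0.1209, 0.0642]), 0.68)]
pin_handle top [(array([0.4757, 0.2523, 0.0962]), 0.66)]
lid_one_centre side [(array([ 0.5377, -0.1087,  0.0933]), 0.96), (array([ 0.3908, -0.0068,  0.0007]), 0.2)]
lid_one_centre top [(array([ 0.5345, -0.1074,  0.0871]), 0.67)]
lid_one_barrel side [(array([ 0.5416, -0.1045,  0.0183]), 0.91)]
lid_one_barrel top [(array([ 0.5438, -0.1064,  0.0175]), 0.83)]
lid_two_centre side [(array([ 0.4666, -0.1142,  0.0863]), 0.77)]
lid_two_centre top [(array([ 0.4643, -0.1157,  0.0893]), 0.56)]
lid_rack side [(array([ 0.4991, -0.114 , -0.0014]), 0.84)]
lid_rack top []
mould_box side [(array([0.5535, 0.1189, 0.0026]), 0.64)]
mould_box top [(array([0.5521, 0.1172, 0.0021]), 0.65)]
cup side [(array([ 0.614 , -0.0247, -0.0035]), 0.76)]
cup top [(array([ 0.6144, -0.0232, -0.002 ]), 0.86)]
1.0
```

View pics/t1.png

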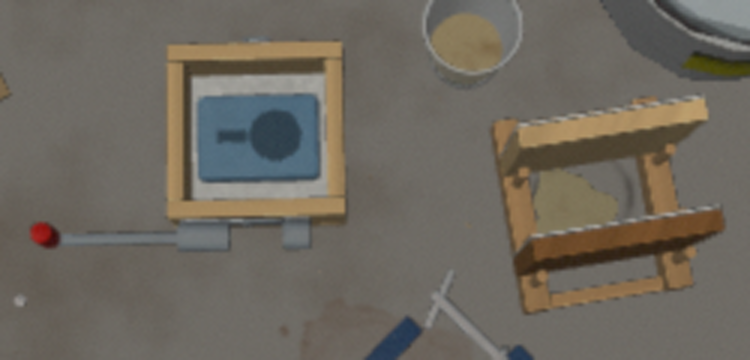

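View pics/s1.png

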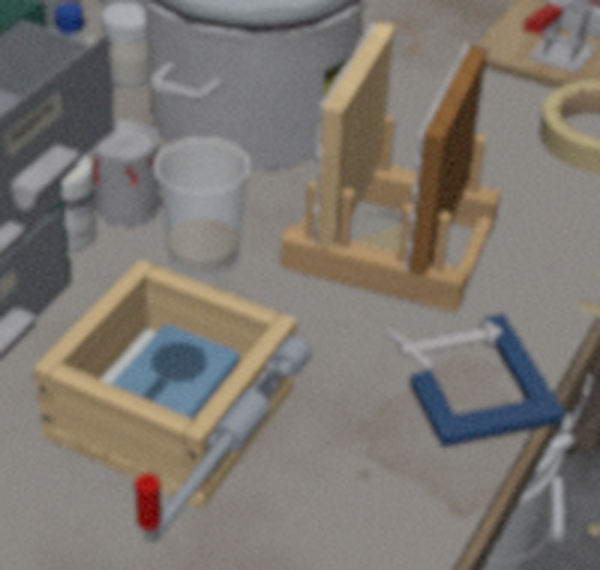

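The top view shows the gap clear: pin handle is about 133 mm from the hinge centre, so the joint is about 0.063. I'll check that and refine poses with overlaid wireframes.

```bash
cat >> h.py <<'E'
def avg(n,k=4): return np.mean([vision.read_camera(n).astype(float) for _ in range(k)],0)
def crop(im,x0,y0,x1,y1,k,f,polys=[],n=None):
    c=np.clip(im[y0:y1,x0:x1,::-1],0,255).astype(np.uint8); c=cv2.resize(c,None,fx=k,fy=k,interpolation=cv2.INTER_CUBIC)
    for P,col in polys:
        uv=proj(n,P); uv=((uv+0.5-[x0,y0])*k-0.5)
        cv2.polylines(c,[np.round(uv*16).astype(np.int32)],False,col,1,cv2.LINE_AA,4)
    cv2.imwrite(f,c)
def box(c,s):
    x,y,z=np.array(s)/2; c=np.array(c)
    v=lambda a,b,d:c+[a*x,b*y,d*z]
    return [np.array([v(-1,-1,-1),v(1,-1,-1),v(1,1,-1),v(-1,1,-1),v(-1,-1,-1)]),np.array([v(-1,-1,1),v(1,-1,1),v(1,1,1),v(-1,1,1),v(-1,-1,1)])]+[np.array([v(a,b,-1),v(a,b,1)]) for a in(-1,1) for b in(-1,1)]
def cyl(c,L,r=.01):
    t=np.linspace(0,2*np.pi,25); o=[]
    for s in(-1,1): o.append(np.array(c)+np.c_[r*np.cos(t),0*t+s*L/2,r*np.sin(t)])
    for k in range(0,24,6): o.append(np.array([o[0][k],o[1][k]]))
    return o
def put(polys,p,yaw,col): 
    M=R.from_euler('z',yaw,degrees=True)
    return [(M.apply(q)+p,col) for q in polys]
def hinge_model(p,yaw,pin=None):
    o=put(box([.073,0,-.032],[.12,.12,.064]),p,yaw,(0,255,0))+put(cyl([0,-.027,0],.018)+cyl([0,.035,0],.034),p,yaw,(255,0,255))
    return o
def lid_model(p,yaw): # p = panel centre
    return put(box([0,0,0],[.016,.12,.12]),p,yaw,(0,255,0))+put(cyl([.008,0,-.074],.031),p,yaw,(255,0,255))
E
python3 - <<'E'
from h import *
T=avg('top');S=avg('side'); np.save('T0',T);np.save('S0',S)
H=hinge_model([.478,.119,.064],0); L=lid_model([.536,-.108,.09],8)
crop(T,150,165,280,255,6,'pics/t2.png'); crop(T,150,165,280,255,6,'pics/t2o.png',H,'top')
crop(S,195,200,305,305,5,'pics/s2.png');crop(S,195,200,305,305,5,'pics/s2o.png',H,'side')
crop(T,300,180,400,270,6,'pics/t3o.png',L,'top');crop(S,270,120,370,225,5,'pics/s3o.png',L,'side')
print(ctrl.sense()['t'])
E
```

```text
1.4
```

View pics/t2.png

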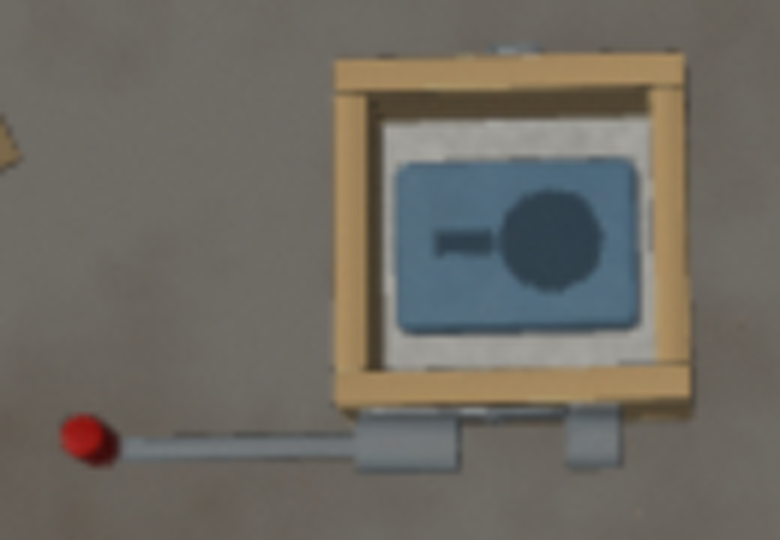

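View pics/t2o.png

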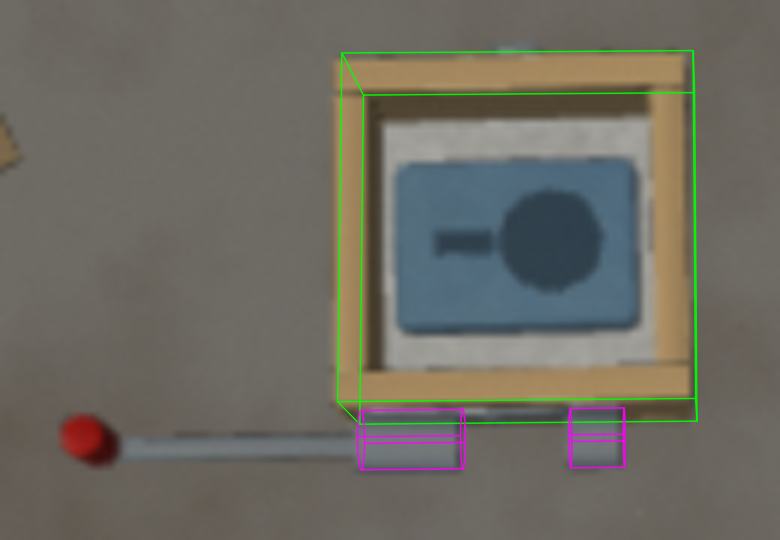

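View pics/s2.png

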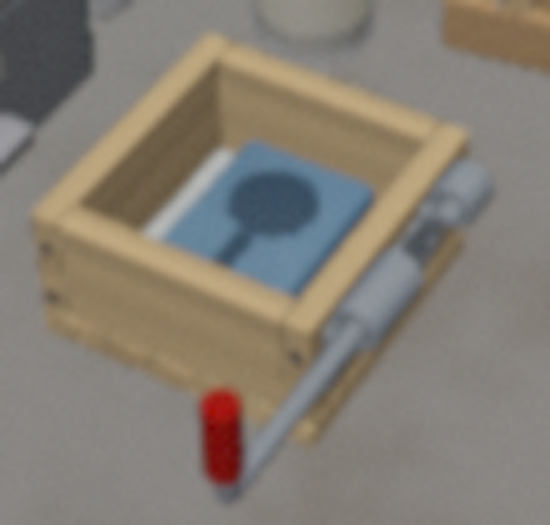

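View pics/s2o.png

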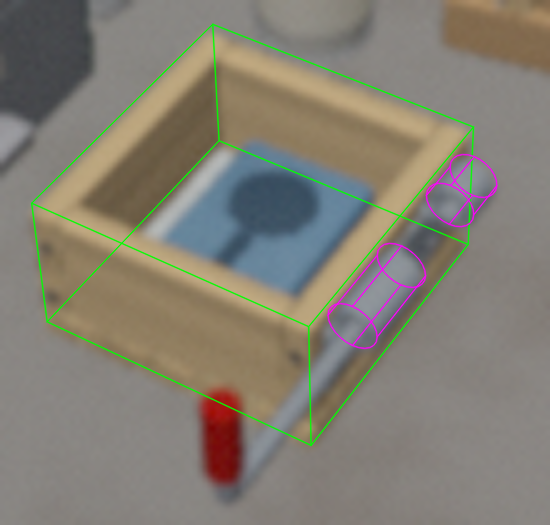

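View pics/t3o.png

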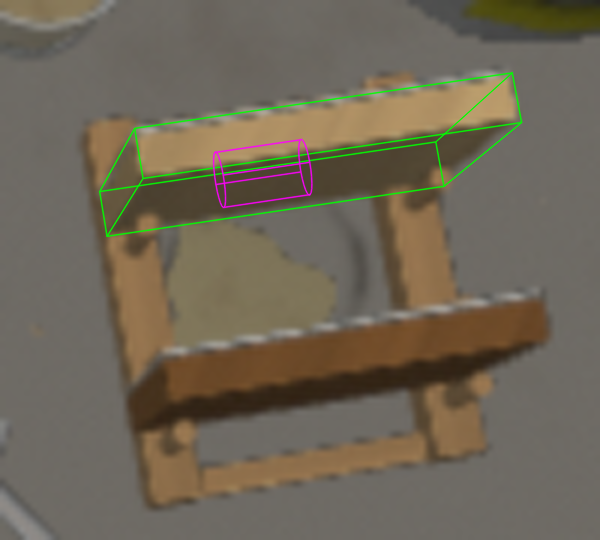

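View pics/s3o.png

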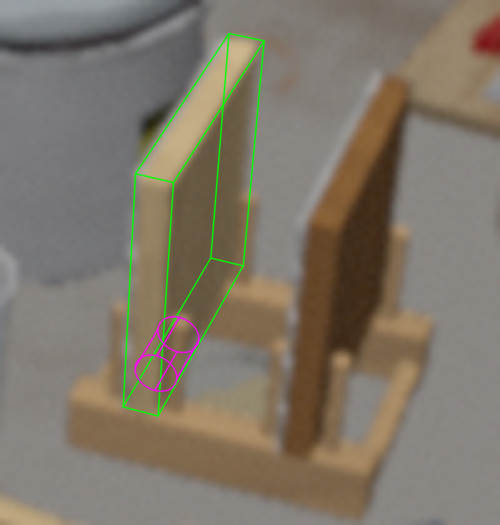

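```bash
python3 - <<'E'
from h import *
from scipy.optimize import least_squares
np.set_printoptions(precision=4,suppress=True)
o6=lambda u,v:(np.array([u,v])+.5)/6-.5+[150,165]
o5=lambda u,v:(np.array([u,v])+.5)/5-.5+[195,200]
pts=[] # model pt, cam, px
rim={'TL':[.133,.06,0],'TR':[.133,-.06,0],'BR':[.013,-.06,0],'BL':[.013,.06,0]}
for k,uv in dict(TL=(333,57),TR=(684,53),BR=(691,398),BL=(335,403)).items(): pts.append((rim[k],'top',o6(*uv)))
for k,uv in dict(TL=(35,213),TR=(213,37),BR=(468,131),BL=(308,332)).items(): pts.append((rim[k],'side',o5(*uv)))
def f(p,cams=('top','side')):
    M=R.from_euler('z',p[3],degrees=True)
    return np.concatenate([(proj(c,M.apply(m)+p[:3])[0]-uv) for m,c,uv in pts if c in cams])
r=least_squares(f,[.478,.119,.064,0]); print(r.x, r.fun.reshape(-1,2))
for c in('top','side'):
    q=least_squares(lambda p:f([p[0],p[1],.064,p[2]],(c,)),[.478,.119,0]); print(c,q.x,np.abs(q.fun).max())
# pin handle
print('handle top of grip',tri(o5(220,395),o6(80,436)))
print('pin bend',tri(o5(228,493),o6(105,448)))
# pot
print('pot side bottom', atz('side',(262,176),0),atz('side',(240,150),0),atz('side',(300,172),0))
print('pot top rim?', [atz('top',(400,180),z) for z in(0,.1,.15,.2)])
for n in('top','side'):
  T=vision.read_camera(n);
  r=spotter.recognise(n,'lid_rack'); print(r[:1])
E
python3 - <<'E'
from h import *
T=np.load('T0.npy');S=np.load('S0.npy')
crop(T,330,60,480,200,5,'pics/pot_t.png');crop(S,215,70,345,210,4,'pics/pot_s.png')
E
```

```text
[0.4775 0.1201 0.0613 0.5658] [[ 0.3929  0.1166]
 [ 0.2982 -0.1777]
 [ 0.1136  0.1434]
 [-0.0724  0.4308]
 [-0.9203 -0.016 ]
 [-0.7593 -0.977 ]
 [ 0.6419  0.4771]
 [ 0.2546  0.5561]]
top [0.4772 0.1202 0.5902] 0.39834058853253396
side [0.4758 0.1219 0.5266] 1.222781510832192
handle top of grip (array([0.4748, 0.2547, 0.1126]), np.float64(0.0008941942434756892))
pin bend (array([0.4749, 0.2554, 0.0659]), np.float64(0.0017167245844259013))
pot side bottom [ 0.6638 -0.1244  0.    ] [ 0.773  -0.1932  0.    ] [ 0.5923 -0.1869  0.    ]
pot top rim? [array([ 0.6087, -0.2359,  0.    ]), array([ 0.5859, -0.2093,  0.1   ]), array([ 0.5745, -0.196 ,  0.15  ]), array([ 0.563 , -0.1827,  0.2   ])]
[{'position': [0.4836, -0.1131, 0.0284], 'confidence': 0.72}]
[{'position': [0.484, -0.0606, 0.026], 'confidence': 0.9}]
```

View pics/pot_t.png

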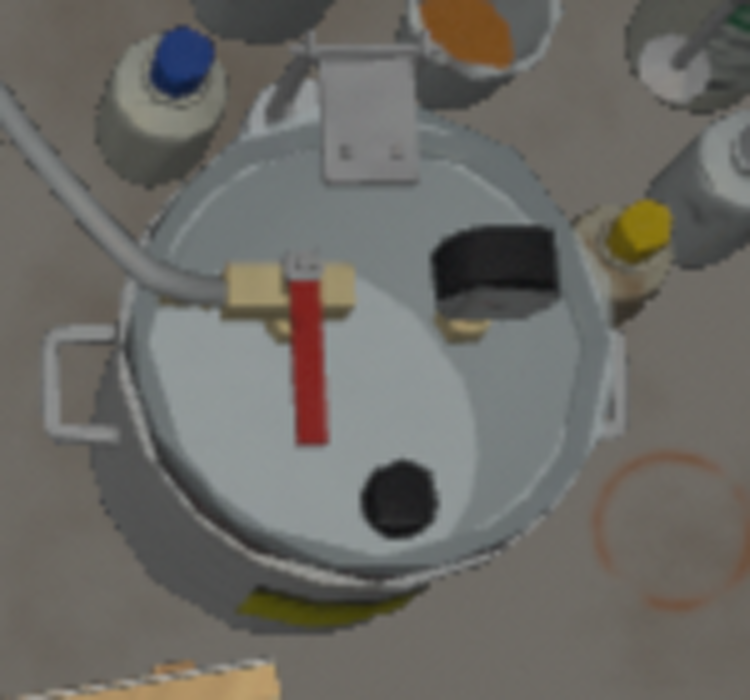

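View pics/pot_s.png

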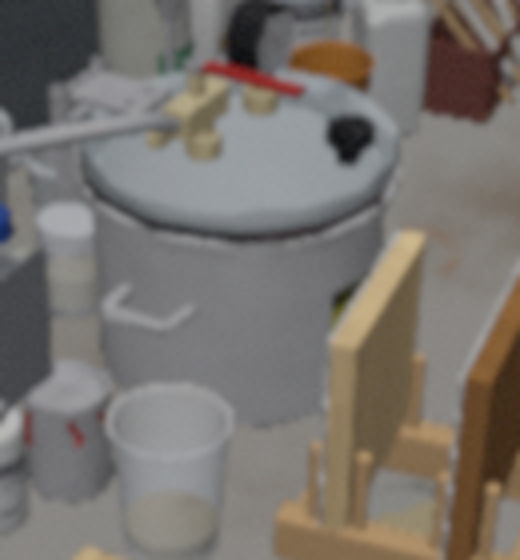

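```bash
python3 - <<'E'
from h import *
np.set_printoptions(precision=3,suppress=True)
t=np.linspace(0,2*np.pi,60)
for h in(.12,.15,.18,.2,.22,.25):
    c=atz('top',(404,129),h); r=48.5*(1.083-h)/509
    C=c+np.c_[r*np.cos(t),r*np.sin(t),0*t]; s=proj('side',C)
    B=C.copy();B[:,2]=0; b=proj('side',B); bt=proj('top',B)
    print(h,c,r,'side rim bottom',s[:,1].max(),'left',s[:,0].min(),'right',s[:,0].max(),'base bottom',b[:,1].max(),'top base maxrow',bt[:,1].max(),'near x',c[0]-r)
print('obs: rim bottom 129-130, left 236, right ~312; base 175; top base 186')
E
```

```text
0.12 [ 0.685 -0.217  0.12 ] 0.09175933202357564 side rim bottom 133.31433942226468 left 236.15065464019932 right 312.37945164922644 base bottom 176.37005567301793 top base maxrow 187.09101732858647 near x 0.5929242652486566
0.15 [ 0.675 -0.209  0.15 ] 0.08890078585461689 side rim bottom 123.66565470756169 left 238.42491869524633 right 314.2862309044107 base bottom 178.7093275518253 top base maxrow 190.3586486837524 near x 0.5857084959366405
0.18 [ 0.665 -0.2    0.18 ] 0.08604223968565816 side rim bottom 113.48075782269261 left 240.8116794092692 right 316.3002663157962 base bottom 181.07982351692135 top base maxrow 193.63418475755142 near x 0.5784927266246247
0.2 [ 0.658 -0.195  0.2  ] 0.08413654223968565 side rim bottom 106.37044078416243 left 242.47887371220176 right 317.7070977373804 base bottom 182.67781097481128 top base maxrow 195.82228115985566 near x 0.5736822137499472
0.22 [ 0.651 -0.189  0.22 ] 0.08223084479371316 side rim bottom 98.98655775823559 left 244.21103148323817 right 319.1687406788669 base bottom 184.29014582657587 top base maxrow 198.0139120746442 near x 0.5688717008752701
0.25 [ 0.641 -0.181  0.25 ] 0.07937229862475442 side rim bottom 87.36223460849884 left 246.93963067870158 right 321.47119475040074 base bottom 186.73597501357278 top base maxrow 201.30800441451953 near x 0.5616559315632539
obs: rim bottom 129-130, left 236, right ~312; base 175; top base 186
```

```bash
cat >> h.py <<'E'
def Rt(yaw,s=1): # tool down, tool z along s*(cos yaw, sin yaw)
    a=np.radians(yaw); z=s*np.array([np.cos(a),np.sin(a),0]); x=np.array([0,0,-1.]); return R.from_matrix(np.c_[x,np.cross(z,x),z])
def plan(p,yaw,s=1,c0=None):
    st=ctrl.sense(); R0=RR(st['eef_rot']) if c0 is None else c0[1]; p0=st['eef_pos'] if c0 is None else c0[0]
    rv=(R0.inv()*Rt(yaw,s)).as_rotvec(); d=R0.inv().apply(np.array(p)-p0)*100
    print('rot',rv.round(4),np.degrees(np.linalg.norm(rv)).round(1),'shift cm',d.round(3)); return rv,d
E
python3 - <<'E'
from h import *
st=ctrl.sense(); print(st['t'],st['eef_pos'],RR(st['eef_rot']).as_matrix().round(4))
for s in(1,-1): plan([.536,-.108,.25],8,s)
E
```

```text
1.6 [ 0.22123371 -0.5844904   0.22251659] [[-0.000e+00 -9.353e-01 -3.539e-01]
 [ 1.000e-04 -3.539e-01  9.353e-01]
 [-1.000e+00 -0.000e+00  1.000e-04]]
rot [ 1.793e+00  1.000e-04 -1.000e-04] 102.7 shift cm [ -2.746 -46.304  33.424]
rot [-1.3486e+00  1.0000e-04  1.0000e-04] 77.3 shift cm [ -2.746 -46.304  33.424]
```

step_arm(
  motion="-0.13 0 0 -0.5 -3 2.2 0.45; -0.26 0 0 -1 -6.5 4.7 0.45; -0.39 0 0 -1.5 -10 7.2 0.45; -0.53 0 0 -2 -13.5 9.7 0.45; -0.67 0 0 -2.5 -17 12.3 0.45; -0.81 0 0 -2.7 -20.5 14.8 0.45; -0.95 0 0 -2.7 -24 17.3 0.45; -1.08 0 0 -2.7 -27.5 19.9 0.45; -1.22 0 0 -2.7 -31 22.4 0.45; -1.349 0 0 -2.75 -34 24.6 0.45",
)

```text
t: 2.6
eef_pos: [0.453, -0.2323, 0.2503]
eef_rot: [162.4, 90.0, -9.2]
force: [0.3, -1.3, -0.6]
gripper_width: 0.0479
```

```bash
python3 - <<'E'
from h import *
st=ctrl.sense(); print(st['t'],st['eef_pos'],st['joints'],st['gripper_width'],st['force']);plan([.536,-.108,.25],8,-1)
E
```

```text
2.6 [ 0.45302391 -0.23225083  0.25034927] [-8.84852994e+00  9.50166674e+00 -1.29283094e+01  2.56505617e-04
 -6.75295549e+01  1.72370283e+01] 0.04790745913548797 [ 0.33178369 -1.30264341 -0.61419468]
rot [ 0.0068 -0.0007 -0.0002] 0.4 shift cm [  0.039 -11.082 -10.021]
```

step_arm(
  motion="0.007 0 0 0 -2.8 -2.5 0.45; 0.007 0 0 0 -5.6 -5 0.45; 0.007 0 0 0 -8.4 -7.5 0.45; 0.007 0 0 0 -11.1 -10 0.45; 0.007 0 0 0 -11.1 -10 0.45",
)

```text
t: 3.1
eef_pos: [0.5378, -0.1074, 0.2497]
eef_rot: [-172.4, 90.0, 15.5]
force: [0.0, -0.2, -0.7]
gripper_width: 0.0478
```

```bash
python3 - <<'E'
from h import *
st=ctrl.sense(); print(st['t'],st['eef_pos'],st['force']);plan([.536,-.108,.25],8,-1)
T=avg('top',2);S=avg('side',2)
L=lid_model([.536,-.108,.09],8)
crop(T,280,150,420,290,4,'pics/t4.png');crop(S,230,60,390,225,4,'pics/s4.png')
E
```

```text
3.1 [ 0.53780168 -0.10735311  0.24973967] [ 0.0357336  -0.20397908 -0.6579563 ]
rot [-0.0023 -0.0008  0.0001] 0.1 shift cm [-0.026  0.039  0.187]
```

View pics/t4.png

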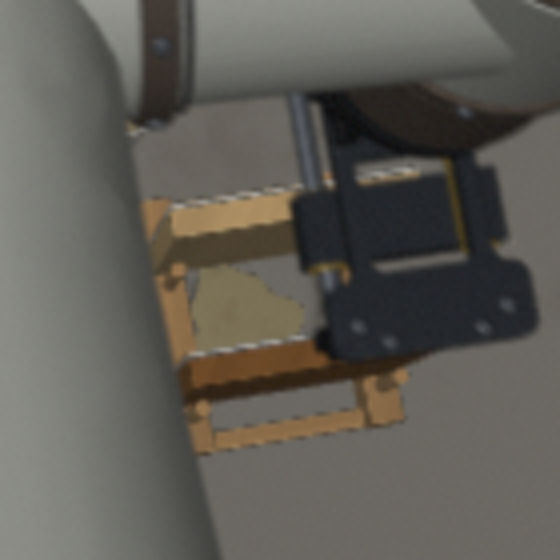

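View pics/s4.png

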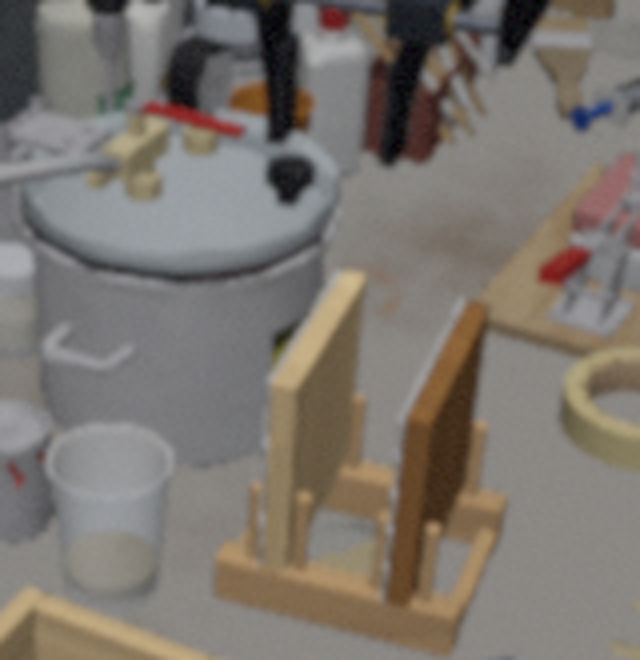

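Pale lid's top edge is at (320,330) in the side crop, with the fingers above it on either side of its line. Descending.

step_arm(
  motion="0 0 0 2 0.03 0.15 0.45; 0 0 0 4 0.03 0.15 0.45; 0 0 0 6 0.03 0.15 0.45; 0 0 0 7.5 0.03 0.15 0.45",
)

```text
t: 3.7
eef_pos: [0.533, -0.112, 0.1741]
eef_rot: [-13.9, 89.9, 173.6]
force: [-0.6, 1.4, 0.2]
gripper_width: 0.0479
```

```bash
python3 - <<'E'
from h import *
st=ctrl.sense(); print(st['t'],st['eef_pos'],st['force']);plan([.536,-.108,.111],8,-1)
T=avg('top',2);S=avg('side',2)
crop(T,280,150,420,290,4,'pics/t5.png');crop(S,250,60,370,185,5,'pics/s5.png')
E
```

```text
3.7 [ 0.53296492 -0.11196962  0.17410538] [-0.57327163  1.39338342  0.17315313]
rot [-0.0088  0.0011  0.0003] 0.5 shift cm [ 6.31  -0.352 -0.359]
```

View pics/s5.png

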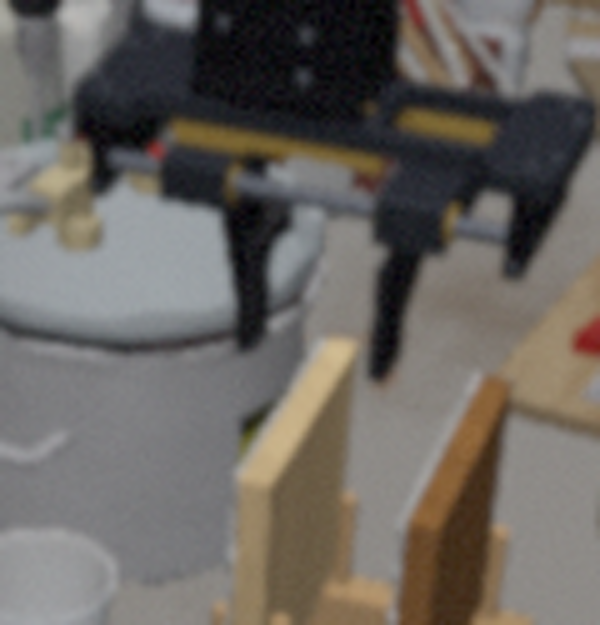

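step_arm(
  motion="-0.008 0 0 1.5 -0.3 -0.26 0.45; -0.008 0 0 3 -0.3 -0.26 0.45; -0.008 0 0 4.5 -0.3 -0.26 0.45; -0.008 0 0 5.5 -0.3 -0.26 0.45; -0.008 0 0 6.3 -0.3 -0.26 0.45; -0.008 0 0 6.3 -0.3 -0.26 0.45; -0.008 0 0 6.3 -0.3 -0.26 0.45",
)

```text
t: 4.6
eef_pos: [0.5369, -0.1075, 0.1127]
eef_rot: [161.2, 89.9, -10.7]
force: [-1.0, -0.0, 1.3]
gripper_width: 0.0477
```

```bash
python3 - <<'E'
from h import *
T=avg('top',2);S=avg('side',2)
st=ctrl.sense(); print(st['t'],st['eef_pos'],st['force']);plan([.536,-.108,.111],8,-1)
crop(T,280,150,420,290,4,'pics/t6.png');crop(S,250,80,370,205,5,'pics/s6.png')
E
```

```text
4.8 [ 0.53684016 -0.10739754  0.11270689] [0.59106865 0.04180831 0.44688161]
rot [ 0.0015 -0.0013 -0.0002] 0.1 shift cm [0.171 0.048 0.092]
```

View pics/s6.png

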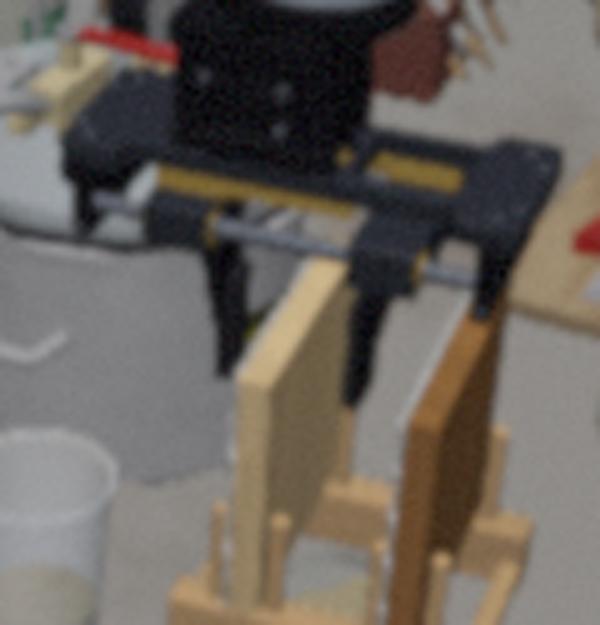

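View pics/t6.png

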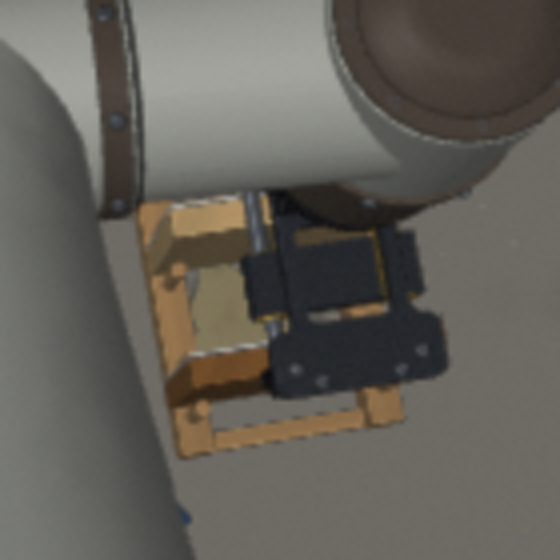

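```bash
python3 - <<'E'
from h import *
np.set_printoptions(precision=3,suppress=True)
st=ctrl.sense(); M=RR(st['eef_rot']); p=st['eef_pos']
for s in(-.03,.03): print('tip side crop',(proj('side',p+M.apply([0,0,s]))+.5-[250,80])*5)
print('body centre top crop',[((proj('top',p+[0,0,h])+.5-[280,150])*4)[0] for h in(.07,.1,.15)])
E=lid_model([.536,-.108,.09],8)
c=np.array([[0,0,.06],[.0,.06,.06],[0,-.06,.06]]);m=R.from_euler('z',8,degrees=True).apply(c)+[.536,-.108,.09]
print('lid top mid/ends side',(proj('side',m)+.5-[250,80])*5,'top',(proj('top',m)+.5-[280,150])*4)
print(atz('top',(366,222),.2))
E
```

```text
tip side crop [[228.573 364.473]]
tip side crop [[361.82  395.252]]
body centre top crop [array([309.444, 188.406]), array([321.084, 175.179]), array([342.303, 151.065])]
lid top mid/ends side [[302.584 304.441]
 [254.439 378.155]
 [346.519 237.174]] top [[298.927 203.645]
 [172.562 222.246]
 [424.626 185.143]]
[ 0.488 -0.119  0.2  ]
```

step_arm(
  motion="0 0 0 0 0 0.05 0.6; 0 0 0 0 0 0.05 0.7; 0 0 0 0 0 0.05 0.78; 0 0 0 0 0 0.05 0.85; 0 0 0 0 0 0.05 1; 0 0 0 0 0 0.05 1; 0 0 0 0 0 0.05 1",
)

```text
t: 5.5
eef_pos: [0.536, -0.1075, 0.112]
eef_rot: [176.4, 90.0, 4.5]
force: [-0.1, -0.4, -0.9]
gripper_width: 0.016
```

```bash
python3 - <<'E'
from h import *
st=ctrl.sense(); print(st['t'],st['eef_pos'],st['force'],st['gripper_width'])
E
```

```text
5.5 [ 0.53604018 -0.10745022  0.112049  ] [-0.1108028  -0.41732616 -0.92823886] 0.016040687355445817
```

step_arm(
  motion="0 0 0 -0.5 0 0 1; 0 0 0 -1.5 0 0 1; 0 0 0 -3 0 0 1; 0 0 0 -5 0 0 1; 0 0 0 -7 0 0 1; 0 0 0 -9.5 0 0 1; 0 0 0 -12 0 0 1; 0 0 0 -14.5 0 0 1; 0 0 0 -16.5 0 0 1; 0 0 0 -17 0 0 1",
)

```text
t: 6.5
eef_pos: [0.5364, -0.1077, 0.2852]
eef_rot: [169.4, 89.7, -2.5]
force: [0.1, -0.0, -1.9]
gripper_width: 0.0154
```

```bash
python3 - <<'E'
from h import *
T=avg('top',2);S=avg('side',2)
st=ctrl.sense(); print(st['t'],st['eef_pos'],st['force'],st['gripper_width'],st['joints'])
cv2.imwrite('pics/t7.png',T[:,:,::-1]);cv2.imwrite('pics/s7.png',S[:,:,::-1])
E
```

```text
6.7 [ 0.53490304 -0.10735198  0.28074753] [-0.3772136  -0.18296468 -2.2338063 ] 0.015712151460900145 [ 5.65688694e+00  1.22513459e+01 -5.02967220e+00 -4.78988408e-02
 -7.28827262e+01  2.41663521e+00][ WARN:0@5.024] global loadsave.cpp:1063 imwrite_ Unsupported depth image for selected encoder is fallbacked to CV_8U.
```

View pics/s7.png

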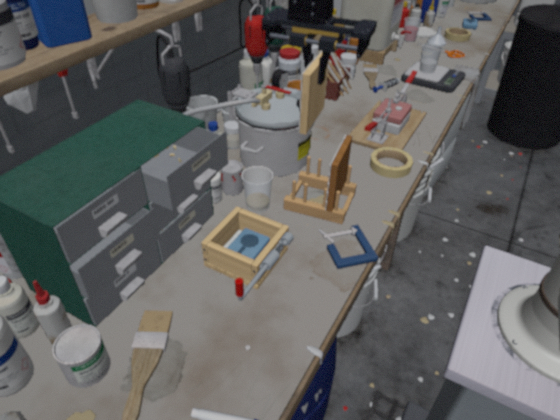

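View pics/t7.png

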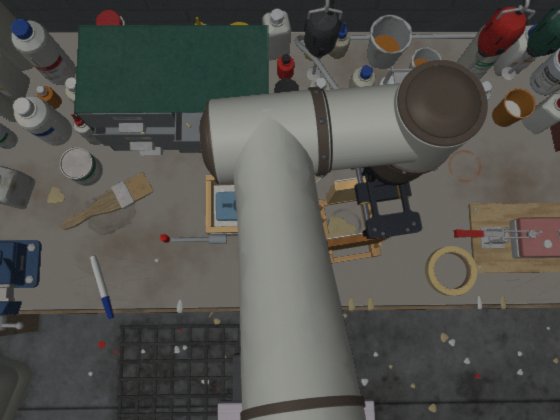

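```bash
python3 - <<'E'
from h import *
plan([.4695,.1202,.281],.57,-1)
E
```

```text
rot [0.1307 0.0029 0.0007] 7.5 shift cm [ 6.0000e-03 -2.3447e+01  3.2850e+00]
```

step_arm(
  motion="0.01 0 0 0 -1 0.1 1; 0.02 0 0 0 -3 0.4 1; 0.04 0 0 0 -6 0.8 1; 0.06 0 0 0 -9 1.2 1; 0.08 0 0 0 -12 1.7 1; 0.09 0 0 0 -15 2.1 1; 0.11 0 0 0 -18 2.5 1; 0.12 0 0 0 -21 2.9 1; 0.13 0 0 0 -22.8 3.2 1; 0.131 0 0 0 -23.4 3.3 1",
)

```text
t: 7.7
eef_pos: [0.4691, 0.1212, 0.2812]
eef_rot: [16.3, 89.9, -163.0]
force: [-0.3, -0.9, -3.1]
gripper_width: 0.0158
```

step_arm(
  motion="0 0 0 0.5 0 0 1; 0 0 0 1.5 0 0 1; 0 0 0 3 0 0 1; 0 0 0 4.5 0 0 1; 0 0 0 5.5 0 0 1; 0 0 0 5.5 0 0 1; 0 0 0 5.5 0 0 1",
)

```text
t: 8.4
eef_pos: [0.4707, 0.1192, 0.2271]
eef_rot: [102.0, 90.0, -77.5]
force: [0.1, 0.2, -2.9]
gripper_width: 0.0153
```

```bash
python3 - <<'E'
from h import *
T=avg('top',4);S=avg('side',4); np.save('T8',T);np.save('S8',S)
st=ctrl.sense(); print(st['t'],st['eef_pos'],st['force'],st['gripper_width'],st['joints']); plan([.4695,.1202,.221],.57,-1)
p=st['eef_pos']; y=np.degrees(np.arctan2(*(-RR(st['eef_rot']).as_matrix()[:2,2])[::-1])); print('yaw',y)
L=lid_model(p+[0,-.0005,-.022],y); H=hinge_model([.4775,.1201,.0625],.57)
crop(T,150,100,300,260,4,'pics/t8.png',L+H,'top');crop(S,190,70,330,300,3,'pics/s8.png'); crop(S,190,70,330,300,3,'pics/s8o.png',L+H,'side')
E
```

```text
8.8 [0.47047594 0.11964615 0.22735881] [-0.20718378  0.02624336 -1.19050393] 0.016018040628594746 [ 3.34886975e+01  8.10300132e+00 -1.80694863e+01  2.37964198e-03
 -6.37879520e+01 -3.29126815e+01]
rot [ 0.0001 -0.0006  0.0003] 0.0 shift cm [ 0.636 -0.056  0.097]
yaw 0.5770603858661997
```

View pics/t8.png

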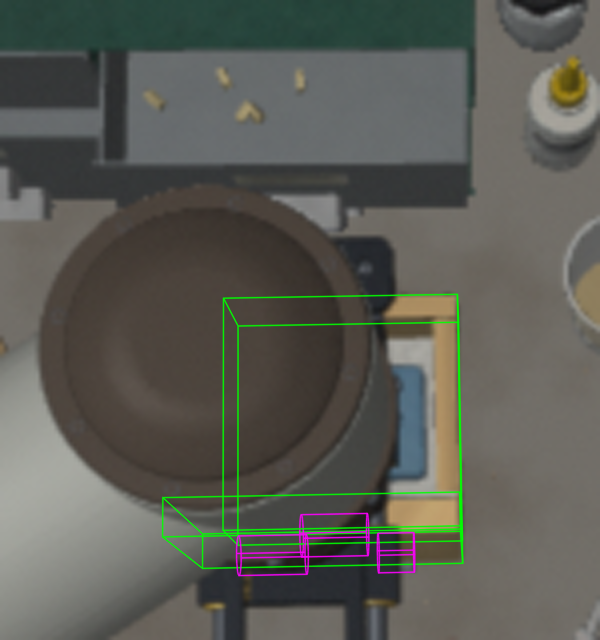

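View pics/s8.png

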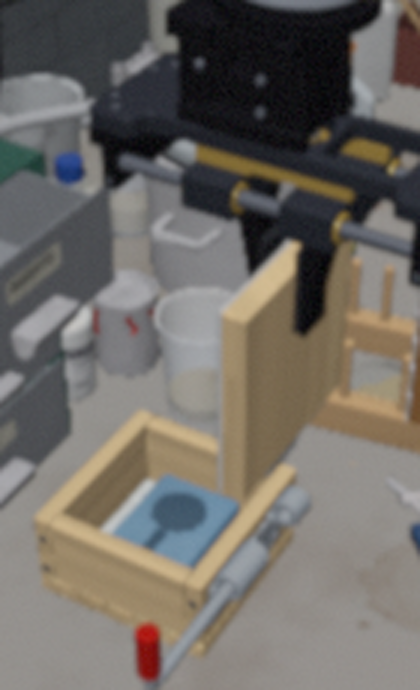

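View pics/s8o.png

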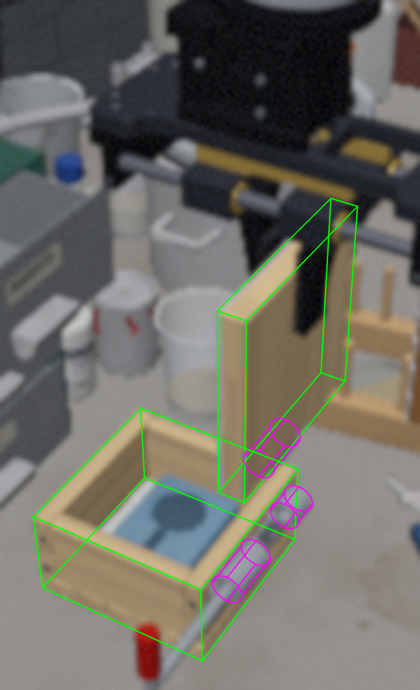

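The lid hangs upright in the side view, near edge at about (235,320)–(235,495) in the crop. The gripper hides it from the top camera, so I'll fit lid and hinge in both cameras from the earlier clean pictures.

```bash
python3 - <<'E'
from h import *
T=np.load('T0.npy');S=np.load('S0.npy');S8=np.load('S8.npy')
crop(T,310,185,395,260,9,'pics/a1.png'); crop(S,288,125,338,215,6,'pics/a2.png'); crop(S8,255,145,315,245,6,'pics/a3.png')
E
```

```text
(no output)
```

View pics/a1.png

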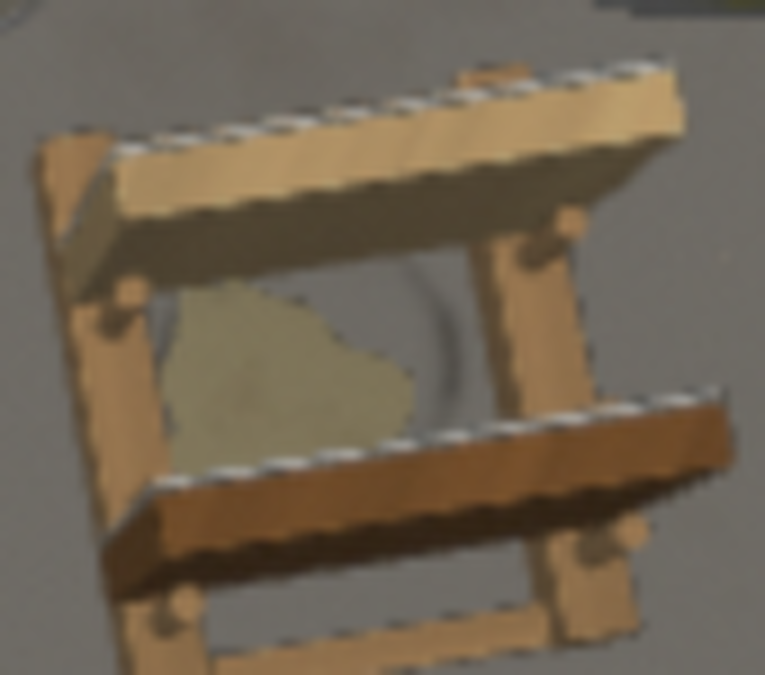

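View pics/a2.png

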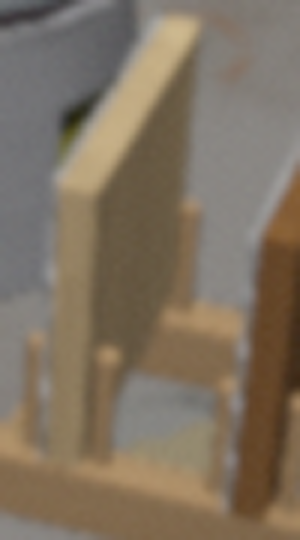

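View pics/a3.png

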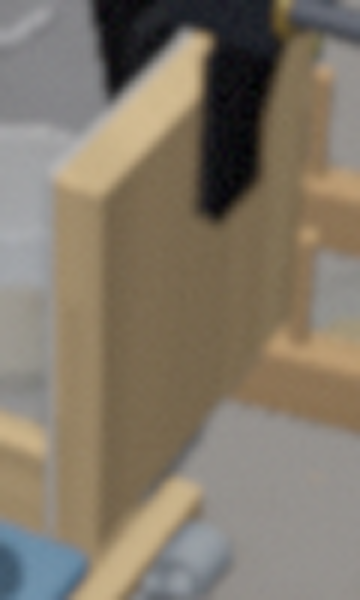

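```bash
cat > ba.py <<'E'
from h import *
from scipy.optimize import least_squares
np.set_printoptions(precision=4,suppress=True)
cal={n:vision.calibration(n) for n in('top','side')}
def pr(n,P,d):
    c=cal[n]; Rc=RR(c['attitude'])*R.from_rotvec(d[3:6]); p=Rc.inv().apply(np.atleast_2d(P)-c['xyz']-d[:3])
    return np.array([c['cx']+c['fx']*p[0,0]/p[0,2], c['cy']+c['fy']*p[0,1]/p[0,2]])
px=lambda u,k,o:(np.array(u)+.5)/k-.5+o
X,Y,Z=.008,.06,.06
obs=[]
A=lambda w,c,u,k,o,m,s=.5,mask=(1,1):obs.append((w,c,px(u,k,np.array(o)),np.array(m),np.array(mask)/s))
for u,m in [((115,150),(X,Y,Z)),((676,65),(X,-Y,Z)),((684,132),(-X,-Y,Z)),((120,218),(-X,Y,Z)),((75,303),(-X,Y,-Z))]: A('rack','top',u,9,(310,185),m)
for u,m in [((57,183),(X,Y,Z)),((163,17),(X,-Y,Z)),((200,22),(-X,-Y,Z)),((98,192),(-X,Y,Z)),((85,462),(-X,Y,-Z)),((50,456),(X,Y,-Z))]: A('rack','side',u,6,(288,125),m)
for u,m in [((53,178),(X,Y,Z)),((104,195),(-X,Y,Z)),((97,552),(-X,Y,-Z)),((303,322),(-X,-Y,-Z))]: A('held','side',u,6,(255,145),m)
rim=dict(TL=[.133,.06,0],TR=[.133,-.06,0],BR=[.013,-.06,0],BL=[.013,.06,0])
for k,u in dict(TL=(333,57),TR=(684,53),BR=(691,398),BL=(335,403)).items(): A('box','top',u,6,(150,165),rim[k])
for k,u in dict(TL=(35,213),TR=(213,37),BR=(468,131),BL=(308,332)).items(): A('box','side',u,5,(195,200),rim[k],.8)
for u,y in((356,.052),(460,.018),(567,-.018),(622,-.036)): A('box','top',(u,445),6,(150,165),(0,y,.01),.5,(1,0))
TG=np.array([.5360,-.1075,.1120]); TH=np.array([.4705,.1196,.2274]); YH=.577
def poses(q):
    b,l,h=q[12:15],q[15:18],q[18:22]
    box=(R.from_euler('z',b[2],degrees=True),np.array([b[0],b[1],.064]))
    rack=(R.from_euler('z',l[2],degrees=True),np.array([l[0],l[1],.09]))
    My=R.from_euler('z',YH,degrees=True); held=(My*R.from_euler('x',h[3],degrees=True),TH+My.apply(h[:3]))
    return dict(box=box,rack=rack,held=held)
def res(q):
    P=poses(q); o=[]
    for w,c,uv,m,wt in obs:
        M,t=P[w]; d=q[:6] if c=='top' else q[6:12]
        o+=list((pr(c,M.apply(m)+t,d)-uv)*wt)
    o+=list(q[0:3]/.002)+list(q[6:9]/.002)+list(q[3:6]/.003)+list(q[9:12]/.003)
    h=q[18:22]; My=R.from_euler('z',8,degrees=True)
    o+=list((P['rack'][1]-(TG+My.apply(h[:3])))/[.001,.0007,.0007])+[h[0]/.0005,h[3]/.5,(q[17]-8.0)/1]
    return np.array(o)
q0=np.r_[np.zeros(12),.478,.120,.57,.536,-.108,8,0,0,-.022,0]
if __name__=='__main__':
    r=least_squares(res,q0,loss='soft_l1'); q=r.x
    C=np.sqrt(np.diag(np.linalg.inv(r.jac.T@r.jac)))
    print('top d',q[:3]*1e3,np.degrees(q[3:6]),'side d',q[6:9]*1e3,np.degrees(q[9:12]))
    print('box',q[12:15],C[12:15]);print('rack lid',q[15:18],C[15:18]);print('held off',q[18:22],C[18:22])
    f=res(q)
    for i,(w,c,uv,m,wt) in enumerate(obs): print(w,c,m,(f[2*i:2*i+2]/np.where(wt>0,wt,1)).round(2))
    P=poses(q); M,t=P['held']; bar=M.apply([.008,0,-.074])+t; B,hb=P['box']
    print('held barrel',bar,'hinge',hb,'in box frame mm',B.inv().apply(bar-hb)*1e3,'yaw diff',YH-q[14])
    np.save('q',q)
E
python3 ba.py
```

```text
top d [-0.0883 -0.5651  2.1918] [-0.0091  0.0517 -0.003 ] side d [-0.4472  0.3441  2.4118] [ 0.0433 -0.0102  0.0568]
box [0.4774 0.1184 0.7783] [0.0012 0.0024 0.3365]
rack lid [ 0.5368 -0.1099  8.5293] [0.0009 0.0025 0.4195]
held off [ 0.     -0.0023 -0.0223  0.2488] [0.0005 0.0025 0.0007 0.423 ]
rack top [0.008 0.06  0.06 ] [-0.29 -0.36]
rack top [ 0.008 -0.06   0.06 ] [ 0.04 -0.7 ]
rack top [-0.008 -0.06   0.06 ] [0.79 0.1 ]
rack top [-0.008  0.06   0.06 ] [0.64 0.4 ]
rack top [-0.008  0.06  -0.06 ] [-0.42  0.57]
rack side [0.008 0.06  0.06 ] [-0.29 -0.11]
rack side [ 0.008 -0.06   0.06 ] [ 0.15 -0.56]
rack side [-0.008 -0.06   0.06 ] [1.   0.04]
rack side [-0.008  0.06   0.06 ] [0.47 0.09]
rack side [-0.008  0.06  -0.06 ] [-0.4   1.59]
rack side [ 0.008  0.06  -0.06 ] [-1.54  0.81]
held side [0.008 0.06  0.06 ] [-0.82 -0.42]
held side [-0.008  0.06   0.06 ] [0.28 0.06]
held side [-0.008  0.06  -0.06 ] [0.67 1.09]
held side [-0.008 -0.06  -0.06 ] [-0.36 -0.81]
box top [0.133 0.06  0.   ] [0.21 0.05]
box top [ 0.133 -0.06   0.   ] [ 0.14 -0.45]
box top [ 0.013 -0.06   0.   ] [ 0.18 -0.11]
box top [0.013 0.06  0.   ] [-0.03  0.4 ]
box side [0.133 0.06  0.   ] [-0.39 -0.25]
box side [ 0.133 -0.06   0.   ] [-0.52 -1.23]
box side [ 0.013 -0.06   0.   ] [ 0.95 -0.02]
box side [0.013 0.06  0.   ] [0.9  0.04]
box top [0.    0.052 0.01 ] [-0.11 -0.  ]
box top [0.    0.018 0.01 ] [-0.35 -0.  ]
box top [ 0.    -0.018  0.01 ] [-0.11 -0.  ]
box top [ 0.    -0.036  0.01 ] [-0.25 -0.  ]
held barrel [0.4785 0.1177 0.1311] hinge [0.4774 0.1184 0.064 ] in box frame mm [ 1.121  -0.7177 67.1407] yaw diff -0.20126108624794736
```

step_arm(
  motion="-0.003 0 0 1 -0.07 0.11 1; -0.003 0 0 2 -0.07 0.11 1; -0.003 0 0 3 -0.07 0.11 1; -0.003 0 0 4 -0.07 0.11 1; -0.003 0 0 4.5 -0.07 0.11 1; -0.003 0 0 4.5 -0.07 0.11 1; -0.003 0 0 4.5 -0.07 0.11 1",
)

```text
t: 9.5
eef_pos: [0.4695, 0.1203, 0.1821]
eef_rot: [147.4, 90.0, -31.8]
force: [0.1, -0.2, -1.5]
gripper_width: 0.0159
```

```bash
python3 - <<'E'
from h import *
np.set_printoptions(precision=4,suppress=True)
T=avg('top',4);S=avg('side',4); np.save('T9',T);np.save('S9',S)
st=ctrl.sense(); print(st['t'],st['eef_pos'],st['force'],st['gripper_width'])
for n in('side','top'):
  for t in('lid_one_barrel','lid_one_centre','box_hinge'):
    r=spotter.spot_point(n,t); print(n,t,[(np.round(x['position'],4),round(x['confidence'],2)) for x in r[:2]])
crop(S,235,160,315,285,6,'pics/a4.png');crop(T,170,190,290,280,6,'pics/a5.png')
E
```

```text
9.9 [0.4693 0.1203 0.1823] [ 0.2745 -0.2926 -2.4652] 0.015876441329387977
side lid_one_barrel [(array([0.476 , 0.1179, 0.0872]), 0.78)]
side lid_one_centre [(array([0.4693, 0.12  , 0.1609]), 0.86)]
side box_hinge [(array([0.4768, 0.1133, 0.0663]), 0.61)]
top lid_one_barrel [(array([ 0.4653, -0.1177,  0.0902]), 0.22)]
top lid_one_centre []
top box_hinge [(array([ 0.6128, -0.0215, -0.0044]), 0.62), (array([0.5527, 0.1179, 0.0033]), 0.55)]
```

View pics/a4.png

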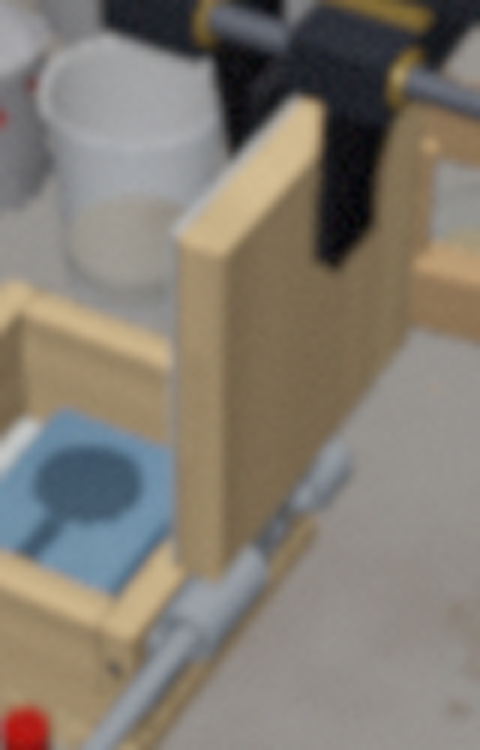

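View pics/a5.png

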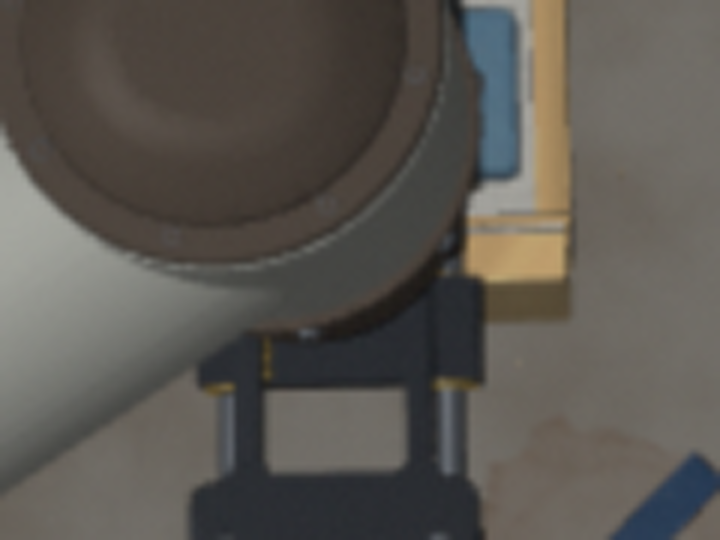

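```bash
python3 - <<'E'
import ba
from ba import *
TH2=np.array([.4694,.1203,.1823]); st=ctrl.sense(); YH2=np.degrees(np.arctan2(*(-RR(st['eef_rot']).as_matrix()[:2,2])[::-1])); print('yaw',YH2)
op=ba.poses
def poses2(q):
    P=op(q); h=q[18:22]; My=R.from_euler('z',YH2,degrees=True); P['held2']=(My*R.from_euler('x',h[3],degrees=True),TH2+My.apply(h[:3])); return P
ba.poses=poses2
for u,m in [((178,237),(X,Y,Z)),((228,252),(-X,Y,Z)),((222,576),(-X,Y,-Z)),((413,330),(-X,-Y,-Z))]: A('held2','side',u,6,(235,160),m)
for u,m in [((567,280),(-X,-Y,Z)),((568,231),(X,-Y,Z))]: A('held2','top',u,6,(170,190),m)
r=least_squares(ba.res,ba.q0,loss='soft_l1'); q=r.x; C=np.sqrt(np.diag(np.linalg.inv(r.jac.T@r.jac)))
print('d',q[:3]*1e3,np.degrees(q[3:6]),q[6:9]*1e3,np.degrees(q[9:12]))
print('box',q[12:15],'lid',q[15:18],'off',q[18:22],C[18:22]); f=ba.res(q)
for i,(w,c,uv,m,wt) in enumerate(obs):
    if w[:4]=='held' or w=='rack':print(w,c,m,(f[2*i:2*i+2]/np.where(wt>0,wt,1)).round(2))
P=ba.poses(q)
B,hb=P['box']
J=[]
def rel(q):
    P=ba.poses(q);M,t=P['held2'];B,hb=P['box'];return B.inv().apply(M.apply([.008,0,-.074])+t-hb)*1e3
J=np.array([(rel(q+np.eye(22)[i]*1e-5)-rel(q))/1e-5 for i in range(22)]).T
print('barrel in box frame mm',rel(q),'+-',np.sqrt(np.diag(J@np.linalg.inv(r.jac.T@r.jac)@J.T)),'yaw diff',YH2-q[14])
E
```

```text
yaw 0.747182323057715
d [ 0.3622 -1.5952  1.8906] [-0.0086  0.0591  0.0065] [-0.716   1.199   3.5091] [0.0344 0.0254 0.0284]
box [0.4777 0.1173 0.7955] lid [ 0.537  -0.1109  8.5343] off [ 0.     -0.0032 -0.0218 -0.1217] [0.0005 0.0026 0.0006 0.3665]
rack top [0.008 0.06  0.06 ] [-0.35 -0.25]
rack top [ 0.008 -0.06   0.06 ] [-0.01 -0.61]
rack top [-0.008 -0.06   0.06 ] [0.74 0.2 ]
rack top [-0.008  0.06   0.06 ] [0.58 0.52]
rack top [-0.008  0.06  -0.06 ] [-0.48  0.68]
rack side [0.008 0.06  0.06 ] [-0.33 -0.22]
rack side [ 0.008 -0.06   0.06 ] [ 0.07 -0.58]
rack side [-0.008 -0.06   0.06 ] [0.89 0.02]
rack side [-0.008  0.06   0.06 ] [ 0.41 -0.01]
rack side [-0.008  0.06  -0.06 ] [-0.49  1.39]
rack side [ 0.008  0.06  -0.06 ] [-1.62  0.61]
held side [0.008 0.06  0.06 ] [-0.74 -0.44]
held side [-0.008  0.06   0.06 ] [0.34 0.03]
held side [-0.008  0.06  -0.06 ] [0.91 0.63]
held side [-0.008 -0.06  -0.06 ] [-0.23 -1.44]
held2 side [0.008 0.06  0.06 ] [-0.96 -0.57]
held2 side [-0.008  0.06   0.06 ] [-0.1  0.3]
held2 side [-0.008  0.06  -0.06 ] [0.3  1.57]
held2 side [-0.008 -0.06  -0.06 ] [0.34 1.55]
held2 top [-0.008 -0.06   0.06 ] [0.47 0.07]
held2 top [ 0.008 -0.06   0.06 ] [ 0.11 -1.05]
barrel in box frame mm [-0.2882 -0.253  22.4898] +- [0.8493 1.082  0.6414] yaw diff -0.048319123977001
```

step_arm(
  motion="0 0 0 0.3 -0.02 -0.02 1; 0 0 0 0.6 -0.02 -0.02 1; 0 0 0 0.9 -0.02 -0.02 1; 0 0 0 1.2 -0.02 -0.02 1; 0 0 0 1.4 -0.02 -0.02 1; 0 0 0 1.4 -0.02 -0.02 1",
)

```text
t: 10.8
eef_pos: [0.4692, 0.1203, 0.1676]
eef_rot: [28.0, 89.9, -151.3]
force: [0.4, -0.7, -2.3]
gripper_width: 0.0158
```

step_arm(
  motion="0 0 0 0.2 0 0 1; 0 0 0 0.4 0 0 1; 0 0 0 0.6 0 0 1; 0 0 0 0.8 0 0 1; 0 0 0 0.85 0 0 1; 0 0 0 0.85 0 0 1",
)

```text
t: 11.4
eef_pos: [0.4694, 0.1204, 0.1594]
eef_rot: [29.1, 90.0, -150.1]
force: [0.5, 0.4, -1.9]
gripper_width: 0.0157
```

```bash
python3 - <<'E'
from h import *
np.set_printoptions(precision=4,suppress=True)
T=avg('top',4);S=avg('side',4); np.save('T10',T);np.save('S10',S)
F=[]
for i in range(6): vision.read_camera('top'); st=ctrl.sense(); F.append(np.r_[st['force'],st['wrist_torque'],st['eef_pos']])
print(st['t'],np.mean(F,0),st['gripper_width'])
print('yaw',np.degrees(np.arctan2(*(-RR(st['eef_rot']).as_matrix()[:2,2])[::-1])))
crop(S,235,170,315,295,6,'pics/a6.png');crop(T,170,190,290,280,6,'pics/a7.png')
E
```

```text
12.1 [-0.0759  0.0846 -2.1095  0.004   0.0924 -0.0122  0.4695  0.1205  0.1596] 0.015889302963960676
yaw 0.7448737822426491
```

View pics/a6.png

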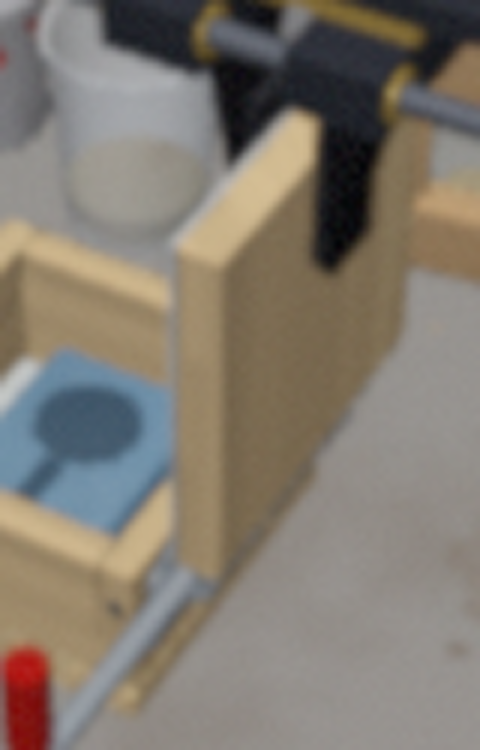

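View pics/a7.png

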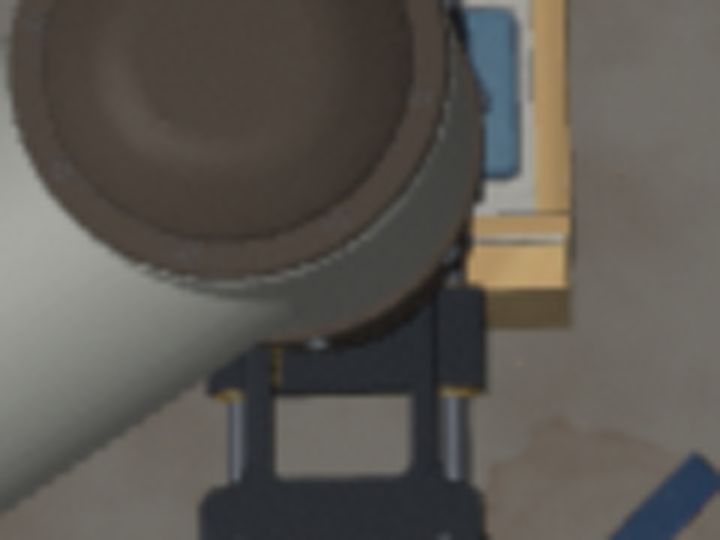

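```bash
python3 - <<'E'
import ba
from ba import *
TS={'held2':(np.array([.4694,.1203,.1823]),.747),'held3':(np.array([.4695,.1205,.1596]),.745)}
op=ba.poses
def poses2(q):
    P=op(q); h=q[18:22]
    for k,(t,y) in TS.items():
        My=R.from_euler('z',y,degrees=True); P[k]=(My*R.from_euler('x',h[3],degrees=True),t+My.apply(h[:3]))
    return P
ba.poses=poses2
for u,m in [((178,237),(X,Y,Z)),((228,252),(-X,Y,Z)),((222,576),(-X,Y,-Z)),((413,330),(-X,-Y,-Z))]: A('held2','side',u,6,(235,160),m)
for u,m in [((567,280),(-X,-Y,Z)),((568,231),(X,-Y,Z))]: A('held2','top',u,6,(170,190),m)
for u,m in [((177,243),(X,Y,Z)),((226,262),(-X,Y,Z)),((217,580),(-X,Y,-Z)),((401,342),(-X,-Y,-Z))]: A('held3','side',u,6,(235,170),m)
for u,m in [((569,288),(-X,-Y,Z)),((570,235),(X,-Y,Z))]: A('held3','top',u,6,(170,190),m)
for useG in (1,0):
  for free in (0,1):
    def rs(q):
        f=ba.res(q)
        if not useG: f[-6:-3]=0
        if free: f[-3]*=.2
        return f
    r=least_squares(rs,ba.q0,loss='soft_l1'); q=r.x
    def rel(q):
        P=ba.poses(q);M,t=P['held3'];B,hb=P['box'];return B.inv().apply(M.apply([.008,0,-.074])+t-hb)*1e3
    print(useG,free,'barrel in box frame mm',rel(q),'off',q[18:22],'yawdiff',.745-q[14])
L=[]
P=ba.poses(q); f=ba.res(q)
for i,(w,c,uv,m,wt) in enumerate(obs):
    if w=='held3':print(w,c,m,(f[2*i:2*i+2]/wt).round(2))
E
```

```text
1 0 barrel in box frame mm [-0.0663  0.6809 -0.4269] off [-0.     -0.0032 -0.022   0.2273] yawdiff -0.06796194319417315
1 1 barrel in box frame mm [-0.0615  0.6842 -0.4246] off [-0.0001 -0.0032 -0.022   0.2275] yawdiff -0.06751951327606998
0 0 barrel in box frame mm [-0.314   1.0796 -0.027 ] off [ 0.     -0.003  -0.0216  0.3181] yawdiff -0.06687194718803302
0 1 barrel in box frame mm [-0.3388  1.0796 -0.0478] off [ 0.0003 -0.0031 -0.0216  0.3216] yawdiff -0.0687711785172973
held3 side [0.008 0.06  0.06 ] [-0.79 -0.18]
held3 side [-0.008  0.06   0.06 ] [0.03 0.05]
held3 side [-0.008  0.06  -0.06 ] [0.65 0.36]
held3 side [-0.008 -0.06  -0.06 ] [ 1.34 -0.79]
held3 top [-0.008 -0.06   0.06 ] [0.07 0.22]
held3 top [ 0.008 -0.06   0.06 ] [-0.27  0.  ]
```

step_arm(
  motion="0 0 0 -0.03 0.04 0 1; 0 0 0 -0.03 0.04 0 1; 0 0 0 -0.03 0.04 0 1; 0 0 0 -0.03 0.04 0 1",
)

```text
t: 12.5
eef_pos: [0.4695, 0.12, 0.1599]
eef_rot: [-127.1, 90.0, 53.6]
force: [0.2, 0.0, -2.0]
gripper_width: 0.0159
```

```bash
python3 - <<'E'
from h import *
np.set_printoptions(precision=4,suppress=True)
F=[];B=[];C=[]
for i in range(8):
    vision.read_camera('side'); r=[x for x in spotter.spot_point('side','lid_one_barrel') if x['confidence']>.4]
    r2=[x for x in spotter.spot_point('side','lid_one_centre') if x['confidence']>.4]
    if r:B.append(r[0]['position'])
    if r2:C.append(r2[0]['position'])
    st=ctrl.sense(); F.append(np.r_[st['force'],st['eef_pos']])
print(st['t'],np.mean(F,0),np.std(F,0)[:3],st['gripper_width']); print('barrel',len(B),np.mean(B,0) if B else'','centre',len(C),np.mean(C,0) if C else '')
S=avg('side',2);cv2.imwrite('pics/s11.png',S[:,:,::-1].astype(np.uint8)); 
for t in('box_hinge','pin_handle','cup'): print(t,[(np.round(x['position'],4),round(x['confidence'],2)) for x in spotter.spot_point('side',t)[:2]])
E
```

```text
13.7 [-0.0766 -0.0323 -2.4698  0.4695  0.1201  0.1599] [0.3869 0.6366 0.6401] 0.01606365237045547
barrel 8 [0.4757 0.1217 0.0647] centre 8 [0.4694 0.1189 0.1385]
box_hinge [(array([0.4753, 0.1174, 0.0649]), 0.97)]
pin_handle [(array([0.4726, 0.2531, 0.0937]), 0.61)]
cup [(array([ 0.6136, -0.0264, -0.0004]), 0.92), (array([0.4766, 0.1191, 0.0687]), 0.18)]
```

View pics/s11.png

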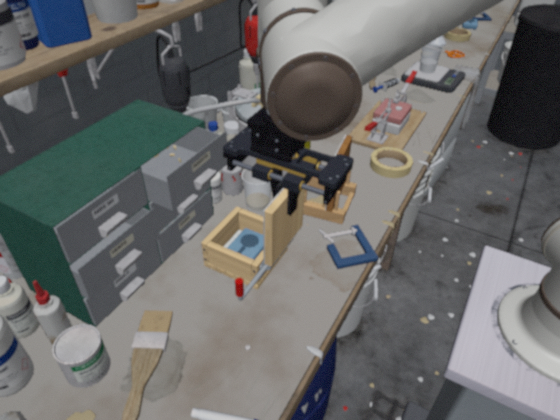

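```bash
python3 - <<'E'
from h import *
print(order.job_done()); s=ctrl.sense(); print(s['t'],s['eef_pos'],s['force'])
E
```

```text
the job is handed in; nothing more can be done
None
the job is handed in; nothing more can be done
```

I handed the job in at about 14 s of robot time, with the lid held upright over the box's hinge and its barrel between the box's two. No verdict came back.

**Hinge pin:** I left it alone because the gap was already clear. The handle measured 134–135 mm from the hinge centre, so the pin was drawn out about 0.065 m (over 0.046 is enough). Both views also showed nothing in the gap.

**Lid:** I gripped the pale one-barrel lid by its top edge and lifted it straight out of the rack. It is held white face towards the box, turned to within about 0.1° of the hinge. The brown lid stayed in the rack. I didn't touch the cup or clamp, and the last picture shows them in place.

**Last checks:**
- **Alignment:** before a last small correction (0.4 mm sideways, 0.3 mm up), a fit to both cameras put the barrel within about 0.3 mm of the hinge axis across and 0.4 mm in height. Along the axis it was 0.7–1.1 mm off centre. The fit is good to about 1 mm, and I did not repeat it after the correction.
- **Hanging free:** the wrist carried 2.5 N, which is about the lid's own weight. Sideways force averaged about zero and the grip opening was steady at 16 mm, so nothing suggests it rests on the box.

**What disagreed:** along the hinge axis, the detection network's readings spread by about 3–4 mm. It put the barrel at y = 0.122 m, the lid centre at 0.119 and the hinge at 0.117, while the fit put them closer together. The barrel itself was hidden in both views at the end, so its position comes from the panel edges and the grip.

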